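# Find the repair kit that rattles and hold it out over the handover mat

## Task

In one of the three closed aluminium repair-kit cases the steel tool block has come off its clip and rattles: going from the robot's left to its right, lift each case a few centimetres straight up off its pad, shake it briskly back and forth along its length at least three times, a good 3 cm each way from over the pad's middle, and lay it back flat where it lay, though the last one may stay in the hand if it is the one that rattles. After all three have been shaken, take the one that rattles and present it out front, level and about 15 cm above the middle of the cork handover mat, and finish while still holding it there, keeping it still. The other two cases stay on their own pads, and nothing else on the cart top is to be disturbed.

Things in the scene. Friction and masses are not known exactly. Their poses are not given: they have to be found in the camera images.
- case_a: one of three like aluminium repair-kit cases: 130 mm long (x axis), 50 wide (y), 36 tall, 0.26 to 0.30 kg, origin at the centre of its underside, lying flat on the pad of its letter, x within 0.35 rad of world x. The letters do not tell which rattles or lies left. Grip it across its 50 mm width from above; 20 to 30 N holds it well
- case_b: one of three like aluminium repair-kit cases: 130 mm long (x axis), 50 wide (y), 36 tall, 0.26 to 0.30 kg, origin at the centre of its underside, lying flat on the pad of its letter, x within 0.35 rad of world x. The letters do not tell which rattles or lies left. In the rattling one a 0.12 kg steel block slides freely lengthwise, 38 mm either way, knocking on the end walls
- case_c: one of three like aluminium repair-kit cases: 130 mm long (x axis), 50 wide (y), 36 tall, 0.26 to 0.30 kg, origin at the centre of its underside, lying flat on the pad of its letter, x within 0.35 rad of world x. The letters do not tell which rattles or lies left. As a brisk swing stops, the loose block runs on: between far and near stops the moment about y shifts 0.04 to 0.09 N m
- pad_a: black rubber pad, fixed, 150 mm (x) by 80 mm (y) by 3 mm thick; origin at the centre of its underside, on the work surface (z = 0); the case of the same letter lies centred on it within 5 mm
- pad_b: black rubber pad, fixed, 150 mm (x) by 80 mm (y) by 3 mm thick; origin at the centre of its underside, on the work surface (z = 0); the case of the same letter lies centred on it within 5 mm
- pad_c: black rubber pad, fixed, 150 mm (x) by 80 mm (y) by 3 mm thick; origin at the centre of its underside, on the work surface (z = 0); the case of the same letter lies centred on it within 5 mm
- mat_top (a point): centre of the top face of the cork handover mat, fixed, 110 mm (x) by 160 mm (y), 3 mm thick, lying beyond the row of cases, out in front
- canister: screw-top aluminium canister of frame screws, upright, 47 mm across, 61 mm tall; origin at the centre of its underside. Leave alone
- screwdriver: chrome mini screwdriver, 110 mm long, 10 mm thick, lying between the middle case and the one to its left; origin under its middle, x along it. Leave alone
- tweezers: steel tweezers, 105 mm long, 4 mm high, lying between the middle case and the one to its right; origin under the middle, x along them. Leave alone
- frame: brown horn-effect acetate spectacle frame standing on the rims and temple ends, 135 mm wide, 125 mm deep, 45 mm high; origin under the bridge. Leave alone
- lens: frosted glass lens, a disc 62 mm across, 6.5 mm thick, lying flat; origin at the centre of its underside. Leave alone
- spray: white spray bottle, 40 mm across, 115 mm tall, upright; origin at the centre of its underside. Leave alone

How it is judged:
By the outcome, as a careful person would: the job done as asked, in the order asked, and still so for the second after the job is handed in, while the arm keeps its last pose, push and grip.
It also fails if it takes over 72 s, if anything falls off the work surface, if the arm or the gripper's body presses on something with over 40 N, if the wrist force passes 120 N, or if a joint passes its speed limit or range.

## Robot

A 7-joint arm with a two-finger parallel gripper is mounted at the origin on the work surface. World frame = base frame: x ahead of the robot, y to its left, z up, the work surface at z = 0. Lengths are in m, angles in rad, forces in N, time in s.
With the tool pointing down it reaches from about 0.425 to 0.925 m from the base axis. Payload 6.8 kg.
Tool frame: the origin (TCP) lies at the very end of the fingers, on their centre line; the grasp point (between the pads) lies 19 mm behind it; z points along the fingers, y is the line along which they close (so a half turn about z gives the same grasp; the last joint's range is limited). The gripper opens to 85 mm and grips with 20 to 120 N. Pads are 22 mm wide; open, the fingers measure 114 mm over their backs; the gripper's body (76 mm by 85 mm) begins 54 mm behind the grasp point. The pads swing forward as they close: fully open they stand 13 mm farther back than shut.
Start: joints at [1.041, 0.477, 0.022, 1.555, -0.011, 1.109, -0.083], TCP at [0.276, -0.616, 0.231] pointing down, gripper open.
Joint ranges: [-2.96, 2.96], [-0.34, 2.1], [-1.41, 1.46], [0.24, 2.44], [-1.37, 4.51], [0.17, 1.92], [-2.96, 2.96]. Speed limits (rad/s): [2.39, 2.39, 3.14, 3.14, 3.14, 3.14, 3.14].

## Interface

Orientations are given as a unit quaternion [w, x, y, z].
In Python, from station import bot, viewer, probe_bus gives the robot as it stands (bot), with the cameras (viewer) and the readings (probe_bus).
- The arm moves only by the shell command python3 nudge.py [FORCE], which reads ROWS from standard input. ROWS is a JSON list of rows, 1 to 20 of them, each an object with the fields pos (a list: dx, dy, dz in shares of the most that a row can go, 1 being 50 mm), rz (a turn about the tool's z in fractions of the full range, 1 being pi/2 rad), aperture (the opening from 0.0 (shut) to 1.0 (fully open)); a field left out counts as zero (the opening has to be given); each row shifts and turns the commanded pose from where the row before left it, along the tool's axes as they then stand; what a row does not reach is not made up. A row lasts 1/10 s, in which the tool goes at most 0.05 m and 0.15 rad, less where a joint would pass 70% of its speed; a pose out of reach is approached as far as the arm can. The fingers move at their own pace and stop on an object; FORCE is the grip in N (left out, the last holds). Time passes only in rows, so rows that do not move let the fingers close. It prints the time, the measured TCP pose, the force, the opening and the grip force at its end. Input that does not fit is refused with a message, and nothing moves.
- probe_bus.get_obs(): the state, without advancing time (a new reading comes with each control period).
- viewer.read_camera(name): name is "scene" or "top" or "wrist"; returns the picture (480x640x3 uint8, blue, green, red); there is no depth.
- viewer.camera_info(name): a dict with "vertical_fov" (degrees; the focal length in pixels is half the picture's height over the tangent of half this angle, whatever the lens; pixels are square), "cx", "cy" (the principal point, pixels), "view" (4x4, takes a point from world to camera coordinates); the wrist camera has in their place "hand_eye" (4x4, takes a point from camera to tool coordinates, whose origin is the TCP and whose axes are the flange's). Camera axes: x right, y up, looking along -z (the intrinsics and any distortion apply to the point x, -y, -z); pixel columns grow to the right and rows downward; lengths in m; the calibration is good to about 2 mm. A picture is of the moment at which its call begins: read the wrist's pose just before it. camera_info takes no time and is no camera call.
- bot.hand_in(): hands the job in; it is judged then, once.
The state is a dict: "t": time; "q": joint angles; "joint_vel": joint speeds; "joint_torque": joint torques, N m; "eef_pos": TCP position; "tool_rot": TCP orientation; "contact_force": force on the tool from outside, world axes, zero at the start; "torque": the same for the moment, N m; "gripper_width": opening from 0.0 (shut) to 1.0 (fully open); "grasp_force": force on a finger pad.
Only numpy, scipy, OpenCV 4.12 (cv2) and the standard library are available. Lean on these libraries where they do the work, as an engineer would, in place of code of your own. Each camera call takes 0.05 s, during which the arm holds its last target. There are 200 camera calls.

## Working session

There is one attempt and no reset: what is moved stays moved. The work goes in short steps, Python scripts to look and compute and a shell command to move; the robot and the scene stay as the last step left them, time stands still between calls to the robot, and variables do not carry over. Pictures are saved under pics/ and viewed, at most 10 in all, crops included, and the job is handed in when it is done.

```bash
ls; mkdir -p pics; python3 - <<'E'
from station import bot, viewer, probe_bus
import cv2,numpy as np
np.set_printoptions(precision=4,suppress=True)
o=probe_bus.get_obs();print(o)
for n in("scene","top","wrist"):
    cv2.imwrite(f"pics/{n}0.png",viewer.read_camera(n));print(n,viewer.camera_info(n))
E
```

```text
nudge.py
pics
station.py
{'t': 0.0, 'q': array([ 1.0409,  0.4778,  0.0223,  1.5565, -0.0115,  1.1093, -0.0831]), 'joint_vel': array([-0.0009,  0.0001,  0.0015,  0.0013,  0.0014, -0.0007, -0.0019]), 'joint_torque': array([  0.001 , -59.6445,   1.608 , -28.1192,   0.0124,   0.0094,
         0.    ]), 'eef_pos': array([ 0.2761, -0.6153,  0.2303]), 'tool_rot': array([-0.0009,  0.9778,  0.2093, -0.0003]), 'contact_force': array([-0.152 , -0.4748,  0.5856]), 'torque': array([-0.0351,  0.0224, -0.0544]), 'grasp_force': 0.0, 'gripper_width': 0.9999716448131574}
scene {'vertical_fov': 56.04153620549628, 'cx': 323.02195911073045, 'cy': 239.32184929176694, 'view': array([[-0.8468,  0.5315, -0.0201,  0.4977],
       [-0.2977, -0.4423,  0.846 ,  0.1409],
       [ 0.4407,  0.7224,  0.5327, -1.366 ],
       [ 0.    ,  0.    ,  0.    ,  1.    ]])}
top {'vertical_fov': 43.041391633352575, 'cx': 323.7731697772202, 'cy': 238.92576869259258, 'view': array([[-0.0153, -0.9998,  0.0152, -0.0048],
       [ 0.9882, -0.0128,  0.1525, -0.5875],
       [-0.1522,  0.0173,  0.9882, -1.1687],
       [ 0.    ,  0.    ,  0.    ,  1.    ]])}
wrist {'vertical_fov': 58.34742163793794, 'cx': 317.2105909710653, 'cy': 230.6720905509524, 'hand_eye': array([[-0.001 ,  0.9457,  0.3251,  0.0841],
       [ 1.    ,  0.0009,  0.0004, -0.0003],
       [ 0.0001,  0.3251, -0.9457, -0.1424],
       [ 0.    ,  0.    ,  0.    ,  1.    ]])}
```

View pics/top0.png

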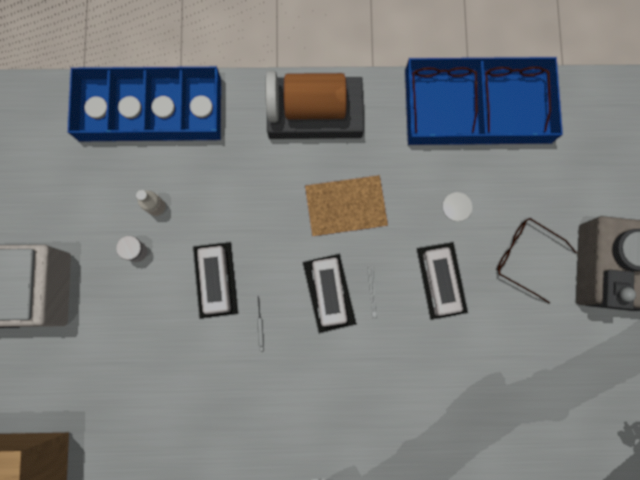

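View pics/scene0.png

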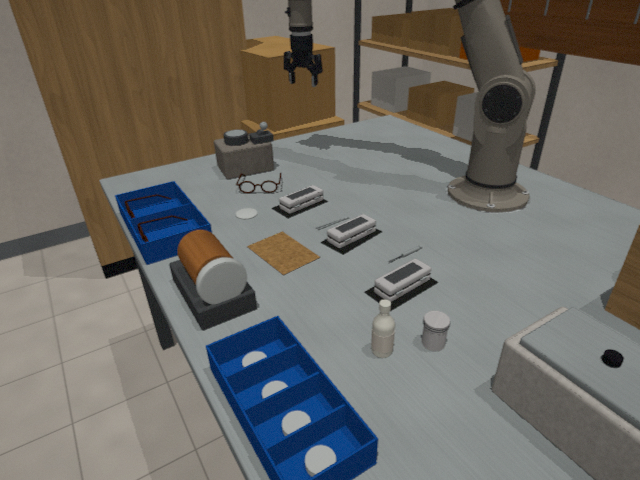

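The top view shows the cases at about (212,280), (329,291) and (442,280) from left to right, with the mat at (346,206). The scene view shows them at (403,278), (351,231) and (301,199). I'll enlarge both.

```bash
python3 - <<'E'
import cv2,numpy as np
t=cv2.imread("pics/top0.png");s=cv2.imread("pics/scene0.png")
# top: 3 tiles 64x90 at 4x ; 
T=[cv2.resize(t[235:340,x:x+66],None,fx=4,fy=5.5,interpolation=cv2.INTER_CUBIC) for x in(182,297,410)]
cv2.imwrite("pics/topc.png",np.hstack(T))
cv2.imwrite("pics/scenec.png",cv2.resize(s[175:315,260:446],None,fx=4.25,fy=4.25,interpolation=cv2.INTER_CUBIC))
E
```

```text
(no output)
```

View pics/topc.png

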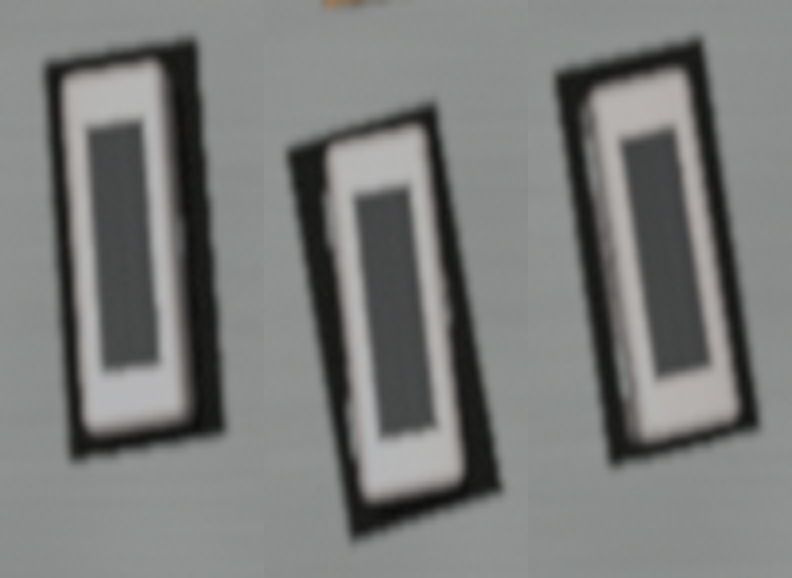

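View pics/scenec.png

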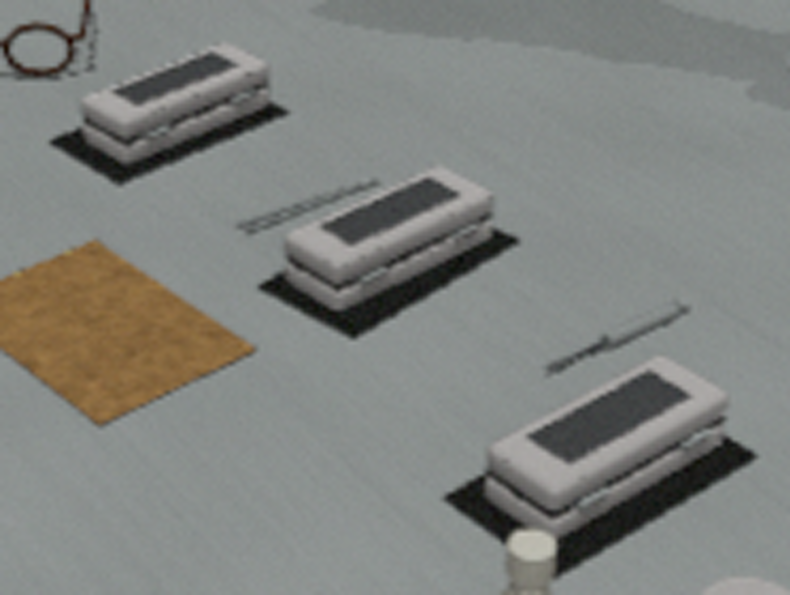

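```bash
cat > tri.py <<'E'
from station import bot, viewer, probe_bus
import numpy as np
np.set_printoptions(precision=4,suppress=True)
def ray(n,p):
    i=viewer.camera_info(n);f=240/np.tan(np.radians(i["vertical_fov"]/2));V=i["view"]
    d=np.array([(p[0]-i["cx"])/f,-(p[1]-i["cy"])/f,-1.]);R=V[:3,:3]
    return -R.T@V[:3,3],R.T@d/np.linalg.norm(d)
def plane(n,p,z):
    c,d=ray(n,p);return (c+d*(z-c[2])/d[2])
def tri(a,b):
    A=np.zeros((3,3));B=np.zeros(3);L=[ray("top",a),ray("scene",b)]
    for c,d in L:
        M=np.eye(3)-np.outer(d,d);A+=M;B+=M@c
    X=np.linalg.solve(A,B);return X,[round(np.linalg.norm(np.cross(X-c,d))*1e3,1) for c,d in L]
E
python3 - <<'E'
from tri import *
def T(k,p): p=np.array(p,float);return np.c_[(p[:,0]-264*k+.5)/4-.5+(182,297,410)[k],(p[:,1]+.5)/5.5-.5+235]
def S(p): return (np.array(p,float)+.5)/4.25-.5+[260,175]
# order: +x+y, +x-y, -x-y, -x+y
I=[[(86,127),(141,122),(159,365),(102,371)],[(354,195),(409,187),(438,430),(381,438)],[(621,140),(676,128),(711,367),(655,379)]]
J=[[(572,462),(527,436),(652,370),(692,396)],[(353,243),(322,226),(428,178),(460,198)],[(139,103),(113,92),(213,54),(238,67)]]
P=[[(45,65),(194,40),(224,432),(72,460)],[(288,151),(434,104),(501,491),(354,540)],[(555,73),(701,38),(759,429),(613,466)]]
Q=[[None,(445,497),None,(756,456)],[(354,337),(258,286),None,(519,240)],[(121,184),(50,142),None,(288,112)]]
def yaw(w): a=(w[0]+w[1]-w[2]-w[3])/2;return np.arctan2(a[1],a[0]),np.hypot(*a[:2])
for k in range(3):
    t=T(k,I[k]);s=S(J[k])
    X=[tri(a,b) for a,b in zip(t,s)];w=np.array([x for x,_ in X])
    print("case",k,w.mean(0),"z",w[:,2],"res",[r[0] for _,r in X],"yaw,len",yaw(w))
    w=np.array([plane("top",a,.039) for a in t]);print("  top@39",w.mean(0),yaw(w), "scene@39",np.mean([plane("scene",a,.039) for a in s],0))
    p=T(k,P[k]);w=np.array([plane("top",a,.003) for a in p]);print("  pad@3",w.mean(0),yaw(w))
    for a,b in zip(p,Q[k]):
        if b: print("    ",*tri(a,S([b])[0]))
m=[tri(a,b) for a,b in zip([(305,185),(381,176),(387,226),(313,235)],[(284,272),(248,246),(283,232),(319,257)])]
print("mat",np.mean([x for x,_ in m],0),[r for _,r in m], np.mean([plane("top",a,.003) for a in [(305,185),(381,176),(387,226),(313,235)]],0))
for n,a in dict(screwdr_a=(258,297),screwdr_b=(262,350),tw_a=(370,265),tw_b=(375,317),lens=(457,207)).items(): print(n,plane("top",a,.004))
E
```

```text
case 0 [0.5114 0.2083 0.0385] z [0.0391 0.0382 0.0386 0.0381] res [np.float64(0.5), np.float64(2.3), np.float64(1.1), np.float64(0.9)] yaw,len (np.float64(0.10441924433477627), np.float64(0.08867171160492723))
  top@39 [0.5105 0.209  0.039 ] (np.float64(0.10762853466049237), np.float64(0.08838667911620177)) scene@39 [0.5129 0.208  0.039 ]
  pad@3 [0.5129 0.209  0.003 ] (np.float64(0.11046115258450952), np.float64(0.14712864140128196))
     [0.5919 0.1782 0.0012] [np.float64(1.7), np.float64(1.7)]
     [0.4362 0.2389 0.0001] [np.float64(1.1), np.float64(1.1)]
case 1 [ 0.4843 -0.0235  0.0371] z [0.0389 0.0377 0.0367 0.0351] res [np.float64(0.7), np.float64(1.0), np.float64(1.3), np.float64(0.9)] yaw,len (np.float64(0.14380795493400728), np.float64(0.08818307095898979))
  top@39 [ 0.4834 -0.0228  0.039 ] (np.float64(0.14076133839359273), np.float64(0.08834199308091815)) scene@39 [ 0.4869 -0.0216  0.039 ]
  pad@3 [ 0.4829 -0.023   0.003 ] (np.float64(0.21542128208535313), np.float64(0.147283183232457))
     [ 0.5477  0.0298 -0.0005] [np.float64(1.0), np.float64(1.0)]
     [ 0.5649 -0.046
[... 420 characters left out ...]
8032)) scene@39 [ 0.5053 -0.2486  0.039 ]
  pad@3 [ 0.5056 -0.2544  0.003 ] (np.float64(0.15717281448774806), np.float64(0.14840014819056777))
     [ 0.5737 -0.2056 -0.0014] [np.float64(0.4), np.float64(0.4)]
     [ 0.5865 -0.2823 -0.0004] [np.float64(1.1), np.float64(1.1)]
     [ 0.427  -0.2299 -0.0014] [np.float64(0.9), np.float64(0.9)]
mat [ 0.6648 -0.0628  0.0005] [[np.float64(0.1), np.float64(0.1)], [np.float64(0.2), np.float64(0.2)], [np.float64(0.7), np.float64(0.7)], [np.float64(0.6), np.float64(0.6)]] [ 0.6641 -0.0623  0.003 ]
screwdr_a [0.4762 0.1215 0.004 ]
screwdr_b [0.3703 0.1134 0.004 ]
tw_a [ 0.5384 -0.1078  0.004 ]
tw_b [ 0.4324 -0.1151  0.004 ]
lens [ 0.6576 -0.2928  0.004 ]
```

Triangulation puts the case tops at about z 0.038, which agrees with the text. Poses as (x, y, yaw):
- **L:** (0.511, 0.209, 0.106)
- **M:** (0.4845, -0.023, 0.143)
- **R:** (0.503, -0.251, 0.155)
- **Mat centre:** (0.6645, -0.0625)

Next I move above L.

Careful with the scale: shifts go in shares of 50 mm and turns go in shares of pi/2 rad. That gives: 0.0325 m is 0.65, -0.0174 m is -0.348, 0.105 rad is 0.0668.

```bash
cat > to.py <<'E'
# usage: to.py x y z yaw : remaining moves in tool axes (after the turn)
import sys;from tri import *
from scipy.spatial.transform import Rotation as Ro
o=probe_bus.get_obs();w=o["tool_rot"];R=Ro.from_quat([w[1],w[2],w[3],w[0]]).as_matrix()
yw=np.arctan2(R[1,0],R[0,0]);g=list(map(float,sys.argv[1:5]));d=np.array(g[:3])-o["eef_pos"]
c,s=np.cos(g[3]),np.sin(g[3])
print("t",round(o["t"],2),"pos",o["eef_pos"],"yaw",round(yw,4),"tilt",R[:,2],"| dx %.4f dy %.4f dz %.4f turn %.4f"%(c*d[0]+s*d[1],s*d[0]-c*d[1],-d[2],yw-g[3]),"F",o["contact_force"],"M",o["torque"])
E
echo '[{"rz":0.0668,"aperture":1},{"rz":0.0668,"aperture":1},{"rz":0.0668,"aperture":1},{"pos":[0.65,-0.348,0],"aperture":1},{"pos":[0.65,-0.348,0],"aperture":1},{"pos":[0.65,-0.348,0],"aperture":1},{"pos":[0.65,-0.348,0],"aperture":1},{"pos":[0.65,-0.348,0],"aperture":1},{"pos":[0.65,-0.348,0],"aperture":1},{"pos":[0.65,-0.348,0],"aperture":1},{"pos":[0.65,-0.348,0],"aperture":1}]' | python3 nudge.py 30
echo '[{"pos":[0.076,-0.82,0],"aperture":1},{"pos":[0.076,-0.82,0],"aperture":1},{"pos":[0.076,-0.82,0],"aperture":1},{"pos":[0.076,-0.82,0],"aperture":1},{"pos":[0.076,-0.82,0],"aperture":1},{"pos":[0.076,-0.82,0],"aperture":1},{"pos":[0.076,-0.82,0],"aperture":1},{"pos":[0.076,-0.82,0],"aperture":1},{"pos":[0.076,-0.82,0],"aperture":1},{"pos":[0.076,-0.82,0],"aperture":1},{"pos":[0.076,-0.82,0],"aperture":1},{"pos":[0.076,-0.82,0],"aperture":1},{"pos":[0.076,-0.82,0],"aperture":1},{"pos":[0.076,-0.82,0],"aperture":1},{"pos":[0.076,-0.82,0],"aperture":1},{"pos":[0.076,-0.82,0],"aperture":1},{"aperture":1},{"aperture":1}]' | python3 nudge.py
python3 to.py 0.511 0.209 0.009 0.106
```

```text
t: 1.25
eef_pos: [0.521, -0.4486, 0.231]
tool_rot: [-0.0, 0.999, 0.053, -0.0]
contact_force: [1.2, 0.0, -0.1]
gripper_width: 0.997
grasp_force: 0.0
t: 3.05
eef_pos: [0.5101, 0.2099, 0.2309]
tool_rot: [0.0, 0.999, 0.055, -0.0]
contact_force: [0.2, -0.5, 0.1]
gripper_width: 1.002
grasp_force: 0.0
t 3.05 pos [0.5101 0.2099 0.2309] yaw 0.1092 tilt [-0.0007 -0.0002 -1.    ] | dx 0.0008 dy 0.0010 dz 0.2219 turn 0.0032 F [ 0.1623 -0.518   0.1428] M [-0.0498 -0.0155  0.04  ]
```

Converted, 0.045 m is 0.9, 0.025 m is 0.5.

```bash

echo '[{"pos":[0.02,0.02,0.9],"aperture":1},{"pos":[0,0,0.9],"aperture":1},{"pos":[0,0,0.9],"aperture":1},{"pos":[0,0,0.9],"aperture":1},{"pos":[0,0,0.5],"aperture":1},{"pos":[0,0,0.34],"aperture":1},{"aperture":1},{"aperture":1}]' | python3 nudge.py
python3 to.py 0.511 0.209 0.009 0.106
echo '[{"aperture":0},{"aperture":0},{"aperture":0},{"aperture":0},{"aperture":0},{"aperture":0},{"aperture":0},{"aperture":0}]' | python3 nudge.py 30
python3 to.py 0.511 0.209 0.009 0.106
```

```text
t: 3.85
eef_pos: [0.512, 0.2069, 0.0096]
tool_rot: [0.0, 0.999, 0.053, -0.0]
contact_force: [0.2, 0.8, 0.6]
gripper_width: 0.999
grasp_force: 0.0
t 3.85 pos [0.512  0.2069 0.0096] yaw 0.1052 tilt [-0.0001 -0.0008 -1.    ] | dx -0.0008 dy -0.0022 dz 0.0006 turn -0.0008 F [0.198  0.7656 0.6405] M [ 0.0558 -0.0001  0.0378]
t: 4.65
eef_pos: [0.5125, 0.2081, 0.0106]
tool_rot: [-0.0, 0.999, 0.053, 0.001]
contact_force: [-1.0, -1.6, 6.5]
gripper_width: 0.578
grasp_force: 32.3
t 4.65 pos [0.5125 0.2081 0.0106] yaw 0.1065 tilt [ 0.0018  0.0003 -1.    ] | dx -0.0014 dy -0.0010 dz 0.0016 turn 0.0005 F [-0.9863 -1.6289  6.4887] M [-0.2171  0.134  -0.0184]
```

Converted, -0.02 m is -0.4, -0.01 m is -0.2.

```bash

echo '[{"pos":[0,0,-0.2],"aperture":0},{"pos":[0,0,-0.4],"aperture":0},{"pos":[0,0,-0.4],"aperture":0},{"aperture":0},{"aperture":0},{"aperture":0}]' | python3 nudge.py
python3 to.py 0.511 0.209 0.06 0.106
echo '[{"pos":[0.9,0,0],"aperture":0},{"aperture":0},{"pos":[-0.9,0,0],"aperture":0},{"pos":[-0.9,0,0],"aperture":0},{"aperture":0},{"pos":[0.9,0,0],"aperture":0},{"pos":[0.9,0,0],"aperture":0},{"aperture":0},{"pos":[-0.9,0,0],"aperture":0},{"pos":[-0.9,0,0],"aperture":0},{"aperture":0},{"pos":[0.9,0,0],"aperture":0},{"pos":[0.9,0,0],"aperture":0},{"aperture":0}]' | python3 nudge.py
python3 to.py 0.511 0.209 0.06 0.106
echo '[{"aperture":0},{"aperture":0}]' | python3 nudge.py
python3 to.py 0.511 0.209 0.06 0.106
echo '[{"pos":[-0.9,0,0],"aperture":0},{"pos":[-0.9,0,0],"aperture":0},{"aperture":0}]' | python3 nudge.py
python3 to.py 0.511 0.209 0.06 0.106
echo '[{"aperture":0},{"aperture":0}]' | python3 nudge.py
python3 to.py 0.511 0.209 0.06 0.106
```

```text
t: 5.25
eef_pos: [0.5109, 0.2077, 0.0584]
tool_rot: [0.0, 0.999, 0.053, -0.001]
contact_force: [-0.4, -0.9, -2.5]
gripper_width: 0.577
grasp_force: 32.3
t 5.25 pos [0.5109 0.2077 0.0584] yaw 0.1068 tilt [-0.0014 -0.0007 -1.    ] | dx 0.0002 dy -0.0013 dz -0.0016 turn 0.0008 F [-0.3663 -0.8601 -2.5074] M [ 0.0426 -0.0498  0.004 ]
t: 6.65
eef_pos: [0.5628, 0.2129, 0.0593]
tool_rot: [-0.001, 0.999, 0.052, 0.003]
contact_force: [0.4, -0.4, -3.9]
gripper_width: 0.582
grasp_force: 32.7
t 6.65 pos [0.5628 0.2129 0.0593] yaw 0.1035 tilt [ 0.0055  0.0016 -1.    ] | dx -0.0519 dy -0.0016 dz -0.0007 turn -0.0025 F [ 0.3506 -0.3681 -3.881 ] M [ 0.0056 -0.0159  0.0024]
t: 6.85
eef_pos: [0.5549, 0.2126, 0.0583]
tool_rot: [0.0, 0.999, 0.054, -0.001]
contact_force: [0.6, -0.6, -3.3]
gripper_width: 0.578
grasp_force: 32.7
t 6.85 pos [0.5549 0.2126 0.0583] yaw 0.1073 tilt [-0.0026 -0.0009 -1.    ] | dx -0.0440 dy -0.0010 dz -0.0017 turn 0.0013 F [ 0.6263 -0.5785 -3.2827] M [0.0143 0.1039 0.0613]
t: 7.15
eef_pos: [0.4576, 0.201, 0.0577]
tool_rot: [0.002, 0.998, 0.056, -0.005]
contact_force: [0.9, -0.3, -3.0]
gripper_width: 0.586
grasp_force: 32.7
t 7.15 pos [0.4576 0.201  0.0577] yaw 0.1113 tilt [-0.0096 -0.0053 -0.9999] | dx 0.0540 dy -0.0023 dz -0.0023 turn 0.0053 F [ 0.8617 -0.3132 -3.0132] M [-0.1076  0.006  -0.0309]
t: 7.35
eef_pos: [0.4675, 0.2037, 0.0597]
tool_rot: [-0.0, 0.999, 0.054, 0.001]
contact_force: [0.8, 1.1, -1.8]
gripper_width: 0.579
grasp_force: 32.7
t 7.35 pos [0.4675 0.2037 0.0597] yaw 0.1071 tilt [ 0.0011  0.0005 -1.    ] | dx 0.0438 dy -0.0007 dz -0.0003 turn 0.0011 F [ 0.7579  1.1032 -1.7836] M [ 0.0166 -0.0569  0.0553]
```

Converted, 0.045 m is 0.9.

```bash
cat > avg.py <<'E'
from tri import *
M=[];T=[]
for i in range(12):
    o=probe_bus.get_obs();M.append(o["torque"]);T.append(o["joint_torque"][5]);viewer.read_camera("wrist")
M=np.array(M);print("avg M",M.mean(0),"std",M.std(0)," My",M[:,1], "t",o["t"],"j6",np.mean(T),np.std(T))
E
python3 avg.py
echo '[{"pos":[0.9,0,0],"aperture":0},{"pos":[0.9,0,0],"aperture":0},{"aperture":0},{"aperture":0}]' | python3 nudge.py; python3 avg.py
echo '[{"pos":[-0.9,0,0],"aperture":0},{"pos":[-0.9,0,0],"aperture":0},{"aperture":0},{"aperture":0}]' | python3 nudge.py; python3 avg.py
```

```text
avg M [-0.0136 -0.0427  0.0141] std [0.0222 0.0369 0.0335]  My [-0.0569 -0.0764 -0.0686 -0.0303 -0.1003 -0.0403 -0.0405  0.0047 -0.084
 -0.0063  0.0317 -0.0447] t 7.9 j6 0.04476092566619627 0.025235452152589783
t: 8.35
eef_pos: [0.557, 0.2127, 0.0589]
tool_rot: [-0.0, 0.999, 0.053, -0.0]
contact_force: [-0.4, -0.1, -2.5]
gripper_width: 0.578
grasp_force: 32.7
avg M [-0.0073  0.0442 -0.0102] std [0.034  0.0353 0.0343]  My [0.0337 0.0105 0.1028 0.0469 0.1247 0.0126 0.0692 0.0348 0.0121 0.0146
 0.0375 0.0311] t 8.9 j6 -0.05260894220555201 0.03770960473594082
t: 9.35
eef_pos: [0.4661, 0.2033, 0.0595]
tool_rot: [0.0, 0.999, 0.054, -0.0]
contact_force: [-0.3, 0.1, -2.8]
gripper_width: 0.58
grasp_force: 32.7
avg M [ 0.0141 -0.0328 -0.0107] std [0.0302 0.0195 0.0257]  My [ 0.0125 -0.0434 -0.0436 -0.0151 -0.0264 -0.0412 -0.0391 -0.0576 -0.0091
 -0.0496 -0.0518 -0.0296] t 9.9 j6 0.06430727691622451 0.05697983703232535
```

The moment about y shifts by about 0.08 N m between stops, so L looks like the one. I lay it back, then shake M for comparison.

Converted, 0.015 m is 0.3, 0.01 m is 0.2.

```bash

echo '[{"pos":[0.3,0,0],"aperture":0},{"pos":[0.3,0,0],"aperture":0},{"pos":[0.3,0,0],"aperture":0},{"aperture":0},{"aperture":0},{"pos":[0,0,0.3],"aperture":0},{"pos":[0,0,0.3],"aperture":0},{"pos":[0,0,0.2],"aperture":0},{"pos":[0,0,0.12],"aperture":0},{"pos":[0,0,0.06],"aperture":0},{"aperture":0},{"aperture":0}]' | python3 nudge.py
python3 to.py 0.511 0.209 0.009 0.106
echo '[{"pos":[0,0,0.02],"aperture":0.7},{"aperture":1},{"aperture":1},{"aperture":1},{"aperture":1},{"pos":[0,0,-0.4],"aperture":1},{"pos":[0,0,-0.8],"aperture":1},{"pos":[0,0,-0.8],"rz":-0.0236,"aperture":1},{"aperture":1},{"aperture":1}]' | python3 nudge.py
python3 to.py 0.4845 -0.023 0.009 0.143
```

```text
t: 11.15
eef_pos: [0.5107, 0.2078, 0.0106]
tool_rot: [0.001, 0.999, 0.053, -0.001]
contact_force: [-5.0, -1.8, 6.6]
gripper_width: 0.58
grasp_force: 33.9
t 11.15 pos [0.5107 0.2078 0.0106] yaw 0.107 tilt [-0.0015 -0.0011 -1.    ] | dx 0.0004 dy -0.0011 dz 0.0016 turn 0.0010 F [-4.9661 -1.8425  6.5598] M [-0.2854  0.7605 -0.0345]
t: 12.15
eef_pos: [0.5124, 0.2083, 0.1103]
tool_rot: [-0.0, 0.997, 0.072, 0.001]
contact_force: [-0.4, -0.5, -0.2]
gripper_width: 1.001
grasp_force: 0.0
t 12.15 pos [0.5124 0.2083 0.1103] yaw 0.1433 tilt [ 0.0023  0.0009 -1.    ] | dx -0.0606 dy 0.2250 dz 0.1013 turn 0.0003 F [-0.3877 -0.5262 -0.1781] M [-0.0435 -0.0233 -0.0217]
```

Converted, 0.04 m is 0.8, 0.0375 m is 0.75.

```bash

echo '[{"pos":[-0.2,0.75,0],"aperture":1},{"pos":[-0.2,0.75,0],"aperture":1},{"pos":[-0.2,0.75,0],"aperture":1},{"pos":[-0.2,0.75,0],"aperture":1},{"pos":[-0.2,0.75,0],"aperture":1},{"pos":[-0.2,0.75,0],"aperture":1},{"aperture":1},{"pos":[0,0,0.8],"aperture":1},{"pos":[0,0,0.7],"aperture":1},{"pos":[0,0,0.5],"aperture":1},{"aperture":1},{"aperture":1}]' | python3 nudge.py
python3 to.py 0.4845 -0.023 0.009 0.143
echo '[{"aperture":0},{"aperture":0},{"aperture":0},{"aperture":0},{"aperture":0},{"aperture":0},{"aperture":0},{"aperture":0}]' | python3 nudge.py 30
python3 to.py 0.4845 -0.023 0.009 0.143
echo '[{"pos":[0,0,-0.2],"aperture":0},{"pos":[0,0,-0.4],"aperture":0},{"pos":[0,0,-0.4],"aperture":0},{"aperture":0},{"aperture":0},{"aperture":0}]' | python3 nudge.py
python3 to.py 0.4845 -0.023 0.059 0.143
```

```text
t: 13.35
eef_pos: [0.4838, -0.0226, 0.0088]
tool_rot: [-0.0, 0.997, 0.072, -0.001]
contact_force: [-0.5, 0.3, 0.2]
gripper_width: 0.999
grasp_force: 0.0
t 13.35 pos [ 0.4838 -0.0226  0.0088] yaw 0.1444 tilt [-0.0023  0.0001 -1.    ] | dx 0.0006 dy 0.0005 dz -0.0002 turn 0.0014 F [-0.4892  0.2901  0.1766] M [ 0.0438 -0.0095 -0.0329]
t: 14.15
eef_pos: [0.4855, -0.0232, 0.0106]
tool_rot: [0.0, 0.997, 0.072, 0.001]
contact_force: [-0.8, 0.1, 5.2]
gripper_width: 0.583
grasp_force: 31.0
t 14.15 pos [ 0.4855 -0.0232  0.0106] yaw 0.1434 tilt [ 0.0023 -0.0001 -1.    ] | dx -0.0010 dy -0.0003 dz 0.0016 turn 0.0004 F [-0.7906  0.1439  5.2299] M [-0.0085  0.1967 -0.0206]
t: 14.75
eef_pos: [0.4838, -0.0233, 0.0587]
tool_rot: [0.0, 0.997, 0.072, -0.001]
contact_force: [-1.1, 0.3, -2.2]
gripper_width: 0.579
grasp_force: 32.7
t 14.75 pos [ 0.4838 -0.0233  0.0587] yaw 0.1437 tilt [-0.0013 -0.0001 -1.    ] | dx 0.0007 dy -0.0002 dz -0.0003 turn 0.0007 F [-1.079   0.2631 -2.1828] M [-0.0207  0.0397 -0.0419]
```

Converted, -0.042 m is -0.84.

```bash

echo '[{"pos":[0.84,0,0],"aperture":0},{"aperture":0},{"pos":[-0.84,0,0],"aperture":0},{"pos":[-0.84,0,0],"aperture":0},{"aperture":0},{"pos":[0.84,0,0],"aperture":0},{"pos":[0.84,0,0],"aperture":0},{"aperture":0},{"pos":[-0.84,0,0],"aperture":0},{"pos":[-0.84,0,0],"aperture":0},{"aperture":0},{"pos":[0.84,0,0],"aperture":0},{"pos":[0.84,0,0],"aperture":0},{"aperture":0}]' | python3 nudge.py
echo '[{"pos":[-0.84,0,0],"aperture":0},{"pos":[-0.84,0,0],"aperture":0},{"aperture":0},{"aperture":0},{"aperture":0}]' | python3 nudge.py; python3 avg.py
echo '[{"pos":[0.84,0,0],"aperture":0},{"pos":[0.84,0,0],"aperture":0},{"aperture":0},{"aperture":0},{"aperture":0}]' | python3 nudge.py;python3 avg.py
echo '[{"pos":[-0.84,0,0],"aperture":0},{"pos":[-0.84,0,0],"aperture":0},{"aperture":0},{"aperture":0},{"aperture":0}]' | python3 nudge.py; python3 avg.py
python3 to.py 0.4845 -0.023 0.059 0.143
```

```text
t: 16.15
eef_pos: [0.5326, -0.0154, 0.0597]
tool_rot: [-0.001, 0.997, 0.072, 0.004]
contact_force: [-0.6, -0.2, -2.7]
gripper_width: 0.579
grasp_force: 33.3
t: 16.65
eef_pos: [0.4443, -0.0289, 0.0594]
tool_rot: [-0.0, 0.997, 0.072, 0.001]
contact_force: [-0.9, 0.0, -2.4]
gripper_width: 0.581
grasp_force: 33.4
avg M [ 0.0158 -0.0165 -0.0133] std [0.0251 0.0271 0.0328]  My [-0.0274  0.0069 -0.0108  0.0197 -0.0134  0.0046 -0.0076 -0.0394  0.0103
 -0.0228 -0.0849 -0.0335] t 17.2 j6 0.021234568557702005 0.027930734730674086
t: 17.75
eef_pos: [0.5246, -0.0175, 0.0588]
tool_rot: [0.0, 0.997, 0.072, -0.001]
contact_force: [0.2, 0.2, -2.9]
gripper_width: 0.578
grasp_force: 33.4
avg M [ 0.0001 -0.0234 -0.0034] std [0.0282 0.0347 0.0251]  My [ 0.0453  0.0052 -0.0469 -0.022  -0.0122  0.0149  0.0123 -0.0531 -0.0675
 -0.0457 -0.0505 -0.0607] t 18.3 j6 0.013416674119071104 0.024460866287734983
t: 18.85
eef_pos: [0.4445, -0.0289, 0.0598]
tool_rot: [-0.0, 0.997, 0.072, 0.001]
contact_force: [0.7, -0.4, -2.7]
gripper_width: 0.586
grasp_force: 33.4
avg M [ 0.0047 -0.0214  0.0202] std [0.0337 0.0228 0.026 ]  My [-0.0495  0.0056  0.0072 -0.0451 -0.0296  0.0012  0.0031 -0.0271  0.0028
 -0.0358 -0.0345 -0.0554] t 19.4 j6 0.025537222900311463 0.027700506226447725
t 19.45 pos [ 0.443  -0.0292  0.0593] yaw 0.1438 tilt [-0.  0. -1.] | dx 0.0420 dy -0.0002 dz 0.0003 turn 0.0008 F [ 0.1157 -0.6854 -2.9974] M [ 0.0765 -0.021   0.0163]
```

M shows no shift, so it doesn't rattle. I lay it back and move on to R.

Converted, 0.015 m is 0.3, 0.014 m is 0.28.

```bash

echo '[{"pos":[0.28,0,0],"aperture":0},{"pos":[0.28,0,0],"aperture":0},{"pos":[0.28,0,0],"aperture":0},{"aperture":0},{"aperture":0},{"pos":[0,0,0.3],"aperture":0},{"pos":[0,0,0.3],"aperture":0},{"pos":[0,0,0.2],"aperture":0},{"pos":[0,0,0.12],"aperture":0},{"pos":[0,0,0.08],"aperture":0},{"aperture":0},{"aperture":0}]' | python3 nudge.py
python3 to.py 0.4845 -0.023 0.009 0.143
echo '[{"pos":[0,0,0.01],"aperture":0.7},{"aperture":1},{"aperture":1},{"aperture":1},{"aperture":1},{"pos":[0,0,-0.4],"aperture":1},{"pos":[0,0,-0.8],"aperture":1},{"pos":[0,0,-0.8],"rz":-0.0076,"aperture":1},{"aperture":1},{"aperture":1}]' | python3 nudge.py
python3 to.py 0.503 -0.251 0.009 0.155
```

```text
t: 20.65
eef_pos: [0.4839, -0.0233, 0.01]
tool_rot: [0.0, 0.997, 0.072, -0.0]
contact_force: [-3.8, -0.1, 7.0]
gripper_width: 0.578
grasp_force: 35.2
t 20.65 pos [ 0.4839 -0.0233  0.01  ] yaw 0.1435 tilt [-0.0008 -0.0005 -1.    ] | dx 0.0006 dy -0.0002 dz 0.0010 turn 0.0005 F [-3.7849 -0.1459  6.9708] M [ 0.1183  0.7445 -0.0604]
t: 21.65
eef_pos: [0.4851, -0.0233, 0.1096]
tool_rot: [0.0, 0.997, 0.078, 0.001]
contact_force: [0.6, 0.7, -1.0]
gripper_width: 0.999
grasp_force: 0.0
t 21.65 pos [ 0.4851 -0.0233  0.1096] yaw 0.1554 tilt [ 0.0022 -0.0001 -1.    ] | dx -0.0175 dy 0.2278 dz 0.1006 turn 0.0004 F [ 0.6091  0.7099 -0.957 ] M [-0.0177 -0.0181 -0.0218]
```

Converted, 0.04 m is 0.8, 0.038 m is 0.76.

```bash

echo '[{"pos":[-0.06,0.76,0],"aperture":1},{"pos":[-0.06,0.76,0],"aperture":1},{"pos":[-0.06,0.76,0],"aperture":1},{"pos":[-0.06,0.76,0],"aperture":1},{"pos":[-0.06,0.76,0],"aperture":1},{"pos":[-0.06,0.76,0],"aperture":1},{"aperture":1},{"pos":[0,0,0.8],"aperture":1},{"pos":[0,0,0.7],"aperture":1},{"pos":[0,0,0.5],"aperture":1},{"aperture":1},{"aperture":1}]' | python3 nudge.py
python3 to.py 0.503 -0.251 0.009 0.155
echo '[{"aperture":0},{"aperture":0},{"aperture":0},{"aperture":0},{"aperture":0},{"aperture":0},{"aperture":0},{"aperture":0}]' | python3 nudge.py 30
python3 to.py 0.503 -0.251 0.009 0.155
echo '[{"pos":[0,0,-0.2],"aperture":0},{"pos":[0,0,-0.4],"aperture":0},{"pos":[0,0,-0.4],"aperture":0},{"aperture":0},{"aperture":0},{"aperture":0}]' | python3 nudge.py
python3 to.py 0.503 -0.251 0.059 0.155
echo '[{"pos":[0.9,0,0],"aperture":0},{"aperture":0},{"pos":[-0.9,0,0],"aperture":0},{"pos":[-0.9,0,0],"aperture":0},{"aperture":0},{"pos":[0.9,0,0],"aperture":0},{"pos":[0.9,0,0],"aperture":0},{"aperture":0},{"pos":[-0.9,0,0],"aperture":0},{"pos":[-0.9,0,0],"aperture":0},{"aperture":0},{"pos":[0.9,0,0],"aperture":0},{"pos":[0.9,0,0],"aperture":0},{"aperture":0}]' | python3 nudge.py
echo '[{"pos":[-0.9,0,0],"aperture":0},{"pos":[-0.9,0,0],"aperture":0},{"aperture":0},{"aperture":0},{"aperture":0}]' | python3 nudge.py; python3 avg.py
echo '[{"pos":[0.9,0,0],"aperture":0},{"pos":[0.9,0,0],"aperture":0},{"aperture":0},{"aperture":0},{"aperture":0}]' | python3 nudge.py;python3 avg.py
echo '[{"pos":[-0.9,0,0],"aperture":0},{"pos":[-0.9,0,0],"aperture":0},{"aperture":0},{"aperture":0},{"aperture":0}]' | python3 nudge.py; python3 avg.py
python3 to.py 0.503 -0.251 0.059 0.155
```

```text
t: 22.85
eef_pos: [0.5015, -0.2503, 0.0081]
tool_rot: [-0.001, 0.997, 0.078, -0.001]
contact_force: [0.4, 0.4, 0.2]
gripper_width: 1.002
grasp_force: 0.0
t 22.85 pos [ 0.5015 -0.2503  0.0081] yaw 0.1563 tilt [-0.0022  0.0011 -1.    ] | dx 0.0014 dy 0.0009 dz -0.0009 turn 0.0013 F [0.3714 0.3923 0.152 ] M [-0.0138 -0.0548 -0.0035]
t: 23.65
eef_pos: [0.5031, -0.2517, 0.0103]
tool_rot: [0.001, 0.997, 0.078, 0.001]
contact_force: [-1.2, 0.3, 7.6]
gripper_width: 0.582
grasp_force: 32.4
t 23.65 pos [ 0.5031 -0.2517  0.0103] yaw 0.1556 tilt [ 0.0023 -0.0011 -1.    ] | dx -0.0000 dy -0.0007 dz 0.0013 turn 0.0006 F [-1.198   0.3295  7.6203] M [0.0922 0.1793 0.045 ]
t: 24.25
eef_pos: [0.5013, -0.2509, 0.0579]
tool_rot: [-0.0, 0.997, 0.078, -0.001]
contact_force: [-1.0, 0.0, -2.6]
gripper_width: 0.578
grasp_force: 32.1
t 24.25 pos [ 0.5013 -0.2509  0.0579] yaw 0.1558 tilt [-0.0016  0.0006 -1.    ] | dx 0.0017 dy 0.0004 dz -0.0011 turn 0.0008 F [-1.028   0.015  -2.5675] M [ 0.0061 -0.0034 -0.0063]
t: 25.65
eef_pos: [0.5539, -0.2409, 0.059]
tool_rot: [-0.0, 0.997, 0.081, 0.004]
contact_force: [0.
[... 624 characters left out ...]
  0.0433]  My [ 0.0291  0.024  -0.0294 -0.0413  0.0088 -0.0652 -0.0064 -0.0547 -0.0023
  0.0106  0.0053  0.0657] t 27.8 j6 0.015266939080902375 0.024285511567079962
t: 28.35
eef_pos: [0.4592, -0.2581, 0.0593]
tool_rot: [0.0, 0.997, 0.078, 0.001]
contact_force: [1.2, 0.5, -1.9]
gripper_width: 0.582
grasp_force: 33.3
avg M [-0.0046 -0.0443 -0.0071] std [0.0239 0.0284 0.0229]  My [-0.0897 -0.0637 -0.0769 -0.0157 -0.0662 -0.0488  0.0013 -0.0474 -0.0675
 -0.014  -0.0093 -0.0337] t 28.9 j6 0.029543302443926223 0.026626104895957695
t 28.95 pos [ 0.4577 -0.2582  0.0588] yaw 0.1558 tilt [ 0.  0. -1.] | dx 0.0459 dy -0.0001 dz -0.0002 turn 0.0008 F [-0.1243  0.1387 -3.1859] M [-0.0109 -0.0197  0.0114]
```

R shifts only by noise (joint 6 by 0.01, against 0.11 for L), so L rattles. I lay R back and fetch L.

Converted, 0.015 m is 0.3, 0.01 m is 0.2.

```bash

echo '[{"pos":[0.3,0,0],"aperture":0},{"pos":[0.3,0,0],"aperture":0},{"pos":[0.3,0,0],"aperture":0},{"aperture":0},{"aperture":0},{"pos":[0,0,0.3],"aperture":0},{"pos":[0,0,0.3],"aperture":0},{"pos":[0,0,0.2],"aperture":0},{"pos":[0,0,0.12],"aperture":0},{"pos":[0,0,0.08],"aperture":0},{"aperture":0},{"aperture":0}]' | python3 nudge.py
python3 to.py 0.503 -0.251 0.009 0.155
echo '[{"pos":[0,0,0.01],"aperture":0.7},{"aperture":1},{"aperture":1},{"aperture":1},{"aperture":1},{"pos":[0,0,-0.4],"aperture":1},{"pos":[0,0,-0.8],"aperture":1},{"pos":[0,0,-0.8],"rz":0.0312,"aperture":1},{"aperture":1},{"aperture":1}]' | python3 nudge.py
python3 to.py 0.511 0.208 0.009 0.106
```

```text
t: 30.15
eef_pos: [0.5009, -0.2508, 0.01]
tool_rot: [-0.0, 0.997, 0.078, -0.001]
contact_force: [-8.7, 2.7, 18.0]
gripper_width: 0.58
grasp_force: 35.9
t 30.15 pos [ 0.5009 -0.2508  0.01  ] yaw 0.1558 tilt [-0.0026  0.0004 -1.    ] | dx 0.0021 dy 0.0005 dz 0.0010 turn 0.0008 F [-8.6815  2.6837 18.0306] M [1.0746 1.6617 0.1739]
t: 31.15
eef_pos: [0.5027, -0.2515, 0.1092]
tool_rot: [0.001, 0.999, 0.053, 0.001]
contact_force: [-0.4, 1.2, -0.5]
gripper_width: 1.003
grasp_force: 0.0
t 31.15 pos [ 0.5027 -0.2515  0.1092] yaw 0.1069 tilt [ 0.0021 -0.001  -1.    ] | dx 0.0568 dy -0.4561 dz 0.1002 turn 0.0009 F [-0.413   1.2415 -0.5365] M [0.0328 0.0189 0.0688]
```

Converted, -0.038 m is -0.76, 0.0047 m is 0.094.

```bash

echo '[{"pos":[0.094,-0.76,0],"aperture":1},{"pos":[0.094,-0.76,0],"aperture":1},{"pos":[0.094,-0.76,0],"aperture":1},{"pos":[0.094,-0.76,0],"aperture":1},{"pos":[0.094,-0.76,0],"aperture":1},{"pos":[0.094,-0.76,0],"aperture":1},{"pos":[0.094,-0.76,0],"aperture":1},{"pos":[0.094,-0.76,0],"aperture":1},{"pos":[0.094,-0.76,0],"aperture":1},{"pos":[0.094,-0.76,0],"aperture":1},{"pos":[0.094,-0.76,0],"aperture":1},{"pos":[0.094,-0.76,0],"aperture":1},{"aperture":1},{"aperture":1}]' | python3 nudge.py
python3 to.py 0.511 0.208 0.009 0.106
python3 - <<'E'
from station import bot, viewer, probe_bus
import cv2,numpy as np
t=viewer.read_camera("top");w=viewer.read_camera("wrist")
cv2.imwrite("pics/chk.png",np.hstack([cv2.resize(t[160:360,180:560],None,fx=1.1,fy=1.5),cv2.resize(w,(375,300))]))
E
```

```text
t: 32.55
eef_pos: [0.5084, 0.2087, 0.1067]
tool_rot: [0.0, 0.999, 0.055, -0.001]
contact_force: [-0.8, -0.6, -0.0]
gripper_width: 0.998
grasp_force: 0.0
t 32.55 pos [0.5084 0.2087 0.1067] yaw 0.1094 tilt [-0.0026 -0.001  -1.    ] | dx 0.0025 dy 0.0010 dz 0.0977 turn 0.0034 F [-0.7858 -0.61   -0.0428] M [-0.0369  0.0265 -0.0358]
```

View pics/chk.png

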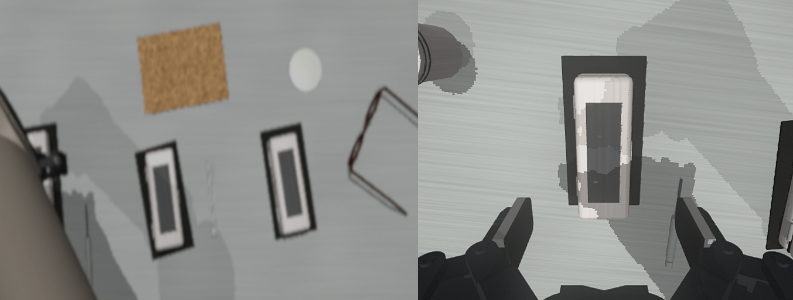

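The crop shows M and R back on their pads at about (164,200) and (288,183), with the small tools undisturbed. In the wrist half, L lies between the fingers at about (603,145). I grasp it.

Converted, 0.04 m is 0.8, 0.035 m is 0.7.

```bash

echo '[{"pos":[0.02,0.01,0.8],"aperture":1},{"pos":[0,0,0.7],"aperture":1},{"pos":[0,0,0.48],"aperture":1},{"aperture":1},{"aperture":1},{"aperture":0},{"aperture":0},{"aperture":0},{"aperture":0},{"aperture":0},{"aperture":0},{"aperture":0},{"aperture":0}]' | python3 nudge.py 30
python3 to.py 0.511 0.208 0.009 0.106
echo '[{"pos":[0,0,-0.2],"aperture":0},{"pos":[0,0,-0.4],"aperture":0},{"pos":[0,0,-0.6],"aperture":0},{"pos":[0,0,-0.6],"aperture":0},{"pos":[0,0,-0.6],"aperture":0},{"pos":[0,0,-0.6],"aperture":0},{"aperture":0},{"aperture":0}]' | python3 nudge.py
python3 to.py 0.6645 -0.0625 0.159 0.106
```

```text
t: 33.95
eef_pos: [0.5116, 0.208, 0.0107]
tool_rot: [-0.0, 0.999, 0.053, 0.001]
contact_force: [-1.3, -0.6, 5.0]
gripper_width: 0.579
grasp_force: 32.0
t 33.95 pos [0.5116 0.208  0.0107] yaw 0.1066 tilt [ 0.0022  0.0005 -1.    ] | dx -0.0006 dy -0.0000 dz 0.0017 turn 0.0006 F [-1.3206 -0.5702  5.0188] M [-0.164   0.1554 -0.0547]
t: 34.75
eef_pos: [0.5106, 0.2077, 0.1599]
tool_rot: [-0.0, 0.999, 0.053, 0.001]
contact_force: [-0.1, 0.8, -3.1]
gripper_width: 0.578
grasp_force: 32.5
t 34.75 pos [0.5106 0.2077 0.1599] yaw 0.1068 tilt [ 0.0011  0.0003 -1.    ] | dx 0.1245 dy 0.2850 dz 0.0009 turn 0.0008 F [-0.0534  0.7843 -3.143 ] M [-0.0361 -0.0078  0.0256]
```

Converted, 0.0228 m is 0.456, 0.0137 m is 0.274.

```bash

echo '[{"pos":[0.1,0.23,0],"aperture":0},{"pos":[0.2,0.456,0],"aperture":0},{"pos":[0.2,0.456,0],"aperture":0},{"pos":[0.2,0.456,0],"aperture":0},{"pos":[0.2,0.456,0],"aperture":0},{"pos":[0.2,0.456,0],"aperture":0},{"pos":[0.2,0.456,0],"aperture":0},{"pos":[0.2,0.456,0],"aperture":0},{"pos":[0.2,0.456,0],"aperture":0},{"pos":[0.2,0.456,0],"aperture":0},{"pos":[0.2,0.456,0],"aperture":0},{"pos":[0.2,0.456,0],"aperture":0},{"pos":[0.12,0.274,0],"aperture":0},{"pos":[0.07,0.18,0],"aperture":0},{"aperture":0},{"aperture":0},{"aperture":0},{"aperture":0}]' | python3 nudge.py
echo '[{"aperture":0},{"aperture":0},{"aperture":0},{"aperture":0},{"aperture":0},{"aperture":0}]' | python3 nudge.py
python3 to.py 0.6645 -0.0625 0.1605 0.106
python3 - <<'E'
from station import bot, viewer, probe_bus
import cv2,numpy as np
t=viewer.read_camera("top");s=viewer.read_camera("scene")
cv2.imwrite("pics/fin.png",np.hstack([cv2.resize(t,(400,300)),cv2.resize(s,(400,300))]))
E
```

```text
t: 36.55
eef_pos: [0.6646, -0.0609, 0.1595]
tool_rot: [-0.0, 0.999, 0.054, -0.0]
contact_force: [0.5, 0.7, -2.4]
gripper_width: 0.583
grasp_force: 32.5
t: 37.15
eef_pos: [0.6648, -0.0623, 0.1593]
tool_rot: [0.0, 0.999, 0.053, 0.0]
contact_force: [0.4, -0.9, -3.0]
gripper_width: 0.578
grasp_force: 32.5
t 37.15 pos [ 0.6648 -0.0623  0.1593] yaw 0.1067 tilt [ 0.0001 -0.0001 -1.    ] | dx -0.0004 dy 0.0001 dz -0.0012 turn 0.0007 F [ 0.4115 -0.9008 -2.9594] M [-0.0347 -0.0686 -0.0361]
```

View pics/fin.png

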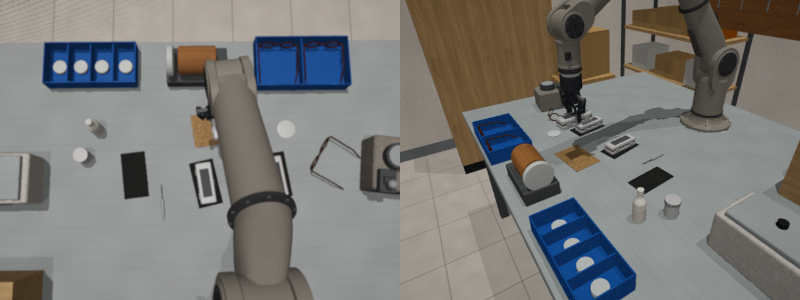

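L's pad at (135,175) is empty. The case is held level above the mat, M and R lie on their pads, and nothing else has moved.

```bash
python3 -c "
from station import bot, viewer, probe_bus
print(bot.hand_in())"
```

```text
the job is handed in; nothing more can be done
None
```

I shook all three cases in order; the left one rattles (about 0.08 N m shift), and I handed in at about 37 s holding it level and still about 15 cm above the mat's middle, with the other two back on their pads.

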